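# Shake loose a caked salt shaker on the vibrating base

### The job

Lift the salt shaker off the freely spinning turntable, leaving the two spice jars standing on it, and stand the shaker upright in the metal cup of the vibrating base, fully down, and let go of it. Only then press the base's spring-loaded paddle down with the fingertips until it is level (half-way; the base does not run at the bottom stop, so never push it right down), and keep it there: the program finishes while still holding the paddle level.

Things in the scene. Friction and masses are not known exactly. Their poses are not given: they have to be found in the camera images.
- salt_center (a point): Centre (half-way up, 45 mm above its underside) of the loose salt shaker: a clear faceted body 44 mm across, 90 mm tall in all, whose grey perforated domed top (34 mm across) begins 70 mm up. It is the shortest of three things on the turntable and the only one with a domed top. z points up along its axis. 0.07 to 0.14 kg.
- turntable: Lazy Susan: pale wooden disc of 240 mm diameter, its top 30 mm above the worktop, turning freely on a fixed dark metal foot. Origin at the worktop under the disc's centre. Three things stand on it with their axes about 80 mm from its centre, about 120 degrees apart. The turntable and the vibrating base may change sides.
- jar_square: Spice jar of square section, 40 x 40 x 102 mm with a square cap, standing on the turntable. Origin at the centre of its underside, z up. Must stay standing there.
- jar_round: Round spice jar, 40 mm diameter, 108 mm tall with a round flat cap, standing on the turntable. Origin at the centre of its underside, z up. Must stay standing there.
- shaker_base: Vibrating base, fixed to the worktop: grey slab 116 mm (its x) by 206 mm (its y) with its top 18 mm above the worktop. Origin at the worktop under the slab's centre; its x axis points away from the robot, turned by up to about 0.4 rad. On its +y half stands the round metal cup, on its -y half the black paddle, whose free end points to -x.
- cup_floor (a point): Centre of the inner floor of the open metal cup, 22 mm above the worktop; the axis of the cup is vertical. Inside 56 mm across, flaring to 68 mm at the rim, which is 23 mm above the floor; 84 mm across outside the rim. Axes as those of the vibrating base: the cup lies 55 mm to +y of its centre.
- paddle_pad (a point): Press point on top of the black paddle near its ribbed free end. Paddle: plate 44 mm wide, 8 thick, 108 long, hinged at its +x end between two grey cheeks; hinge axis 49 mm above the worktop, 85 mm from the press point. Press point height: 71 mm at rest, 53 level (= flat cheek tops), 34 at the stop. Nothing else within 25 mm of it. x points to the hinge, z out of the upper face.
- paddle (a joint): Hinge angle of the paddle, rad: 0 at rest (free end up by 0.22 rad), 0.22 level, 0.44 at the bottom stop. A spring pushes it back up: pressed down at the press point it takes about 2 N to start, 6 N when level, 10 N at the stop.
Mind the look-alikes: they are no part of the job. What is shaped like the jar_round but green is not meant.

How it is judged:
By the outcome, as a careful person would: the job done as asked, in the order asked, and still so for the second after the job is handed in, while the arm keeps its last pose, push and grip.
It also fails if it takes over 51 s, if anything falls off the work surface, if the arm or the gripper's body presses on something with over 40 N, if the wrist force passes 120 N, or if a joint passes its speed limit or range.

### The arm

A 6-joint arm with a two-finger parallel gripper is mounted at the origin on a cart in front of the work surface, level with it; the furniture and walls round the work are solid. World frame = base frame: x ahead of the robot, y to its left, z up, the work surface at z = 0. Lengths are in m, angles in rad, forces in N, time in s.
With the tool pointing down it reaches from about 0.3 to 0.775 m from the base axis. Payload 14.6 kg.
Tool frame: the origin (TCP) lies midway between the tips of the shut fingers; the grasp point (between the pads) lies 19 mm behind it (ctrl.grip_depth is the z of the grasp point in the tool frame, in m); z points along the fingers, y is the line along which they close (so a half turn about z gives the same grasp; the last joint's range is limited). The gripper opens to 94 mm and grips with 3 to 60 N. Pads are 16 mm wide; open, the fingers measure 119 mm over their backs; the gripper's body (75 mm by 177 mm) begins 78 mm behind the grasp point.
Start: joints at [-1.231, 0.3, 1.521, -0, 1.321, -0.067], TCP at [0.218, -0.505, 0.166] pointing down, gripper open.
Joint ranges: [-3.03, 3.03], [-0.79, 2.21], [0.23, 2.52], [-1.04, 4.18], [0, 3.07], [-2.55, 2.55]. Speed limits (rad/s): [2.22, 2.22, 2.57, 3.14, 3.14, 3.14].

### API

Orientations are given as [roll, pitch, yaw] about the fixed x, y, z axes, in that order (R = Rz(yaw) Ry(pitch) Rx(roll)).
In Python, from station import ctrl gives the robot as it stands. The module is installed in compiled form; this text tells all that it offers.
- The arm moves only by the tool carry_out, never from a script. Its argument "commands" is a list of rows, each a list of 3 entries, a list of its own where there are three numbers: the closure, from 0 (fully open) to 1 (shut), then the shift along the tool's x, y, z in mm, then the turn, a rotation vector about the tool's x, y, z in rad. In form: [[gripper, [tx, ty, tz], [wx, wy, wz]], ...]. A call has 1 to 10 rows; each row shifts and turns the commanded pose from where the row before left it, along the tool's axes as they then stand; what a row does not reach is not made up. A row lasts 1/8 s, in which the tool goes at most 62.5 mm and 10.7 degrees, less where a joint would pass 70% of its speed; a pose out of reach is approached as far as the arm can. A call with a gripper value outside its range is refused whole. The fingers move at their own pace and stop on an object; "squeeze" is the grip in N (left out, the last holds). Time passes only in rows, so rows that do not move let the fingers close. It gives the time, the measured TCP pose, the force, the opening and the grip force at its end, in the units of the state.
- ctrl.get_obs(): the state, without advancing time (a new reading comes with each control period).
- ctrl.camera(name): name is "scene" or "top" or "wrist"; returns a dict with "img" (420x560x3 uint8, blue, green, red), "camera_matrix" (3x3 intrinsics, pixels), "rvec" (rotation vector, rad) and "tvec" (3), from world to camera coordinates, as OpenCV has them. Camera axes: x right, y down, z forward; pixel columns grow to the right and rows downward; lengths in m; the calibration is good to about 2 mm. A picture is of the moment at which its call begins. There is no depth.
- ctrl.hand_in(): hands the job in; it is judged then, once.
Trained networks look in the newest picture that a camera, given by its name, has taken for a name from the list of things; names that differ only in an ending like _2 or _b are one class to them, and where a whole thing is asked for, a point or a joint stands for the part that bears it (a point fixed in the world has none). Each returns a list of dicts, best first, with "score" (0 to 1); they miss things now and then, are a little off and sometimes report something else, mostly with a low value. They report only what shows in the picture. A call takes as long as a camera call. They do not tell look-alikes from the thing itself.
- ctrl.outline_of(thing, camera): "region" (420x560 bool, what is visible of it).
- ctrl.place_of(thing, camera): "at" ([x, y, z] in m, in world coordinates, good to about 4 mm: a listed point, or the origin of a listed thing).
The state is a dict: "time_s": time; "qpos": joint angles; "joint_vel": joint speeds; "tau": joint torques, N m; "ee_pos": TCP position; "eef_rot": TCP orientation; "force": force on the tool from outside, world axes, zero at the start; "moment": the same for the moment, N m; "grip_width": finger opening in m; "grip_force": force on a finger pad.
Only numpy, scipy, OpenCV 4.12 (cv2) and the standard library are available. Lean on these libraries where they do the work, as an engineer would, in place of code of your own. Each camera call takes 0.05 s, during which the arm holds its last target. There are 200 camera calls.

## Working session

There is one attempt and no reset: what is moved stays moved. The work goes in short steps, Python scripts to look and compute and a tool call to move; the robot and the scene stay as the last step left them, time stands still between calls to the robot, and variables do not carry over. Pictures are saved under pics/ and viewed, at most 10 in all, crops included, and the job is handed in when it is done.

Besides the shell and the picture viewer there is one more tool, called after "Call:" by a JSON object that holds its "op" and its "data", one argument or row to a line. carry_out: Moves the arm, as the interface text tells. Its arguments: {"type":"object","properties":{"commands":{"type":"array","items":{"type":"array"}},"squeeze":{"type":"number"}},"required":["commands"]}

```bash
mkdir -p pics; cat > h.py <<'E'
from station import ctrl
import numpy as np, cv2
def look(cams=("scene","top"),things=("salt_center","turntable","jar_square","jar_round","shaker_base","cup_floor","paddle_pad")):
    for c in cams:
        d=ctrl.camera(c)
        for t in things:
            print(c,t,[(np.round(r["at"],3).tolist(),round(r["score"],2)) for r in ctrl.place_of(t,c)][:3])
        yield c,d
E
python3 - <<'E'
from h import *
ims=[d["img"] for c,d in look()]
cv2.imwrite("pics/a.png",ims[0]);cv2.imwrite("pics/b.png",ims[1])
o=ctrl.get_obs();print(o["time_s"],o["ee_pos"],o["eef_rot"],o["grip_width"],ctrl.grip_depth)
E
```

```text
scene salt_center [([0.619, -0.193, 0.079], 0.86)]
scene turntable [([0.542, -0.171, 0.002], 0.81), ([0.535, 0.234, 0.023], 0.43)]
scene jar_square [([0.507, -0.097, 0.032], 0.67)]
scene jar_round [([0.49, -0.232, 0.026], 0.91)]
scene shaker_base [([0.533, 0.184, 0.0], 0.88), ([0.619, -0.191, 0.074], 0.44)]
scene cup_floor [([0.536, 0.236, 0.021], 0.84)]
scene paddle_pad [([0.488, 0.133, 0.077], 0.75)]
top salt_center [([0.613, -0.192, 0.073], 0.76)]
top turntable [([0.538, -0.176, -0.004], 0.94)]
top jar_square [([0.507, -0.098, 0.029], 0.68), ([0.488, 0.132, 0.076], 0.28)]
top jar_round [([0.343, -0.234, -0.001], 0.72), ([0.489, -0.238, 0.032], 0.64)]
top shaker_base [([0.533, 0.185, -0.003], 0.58)]
top cup_floor [([0.544, 0.237, 0.017], 0.96)]
top paddle_pad [([0.488, 0.132, 0.074], 0.9)]
0.8 [ 0.21761097 -0.50510212  0.16595471] [-3.14158835e+00 -1.02805194e-05  4.06778844e-01] 0.09414760745467643 -0.0188
```

View pics/a.png

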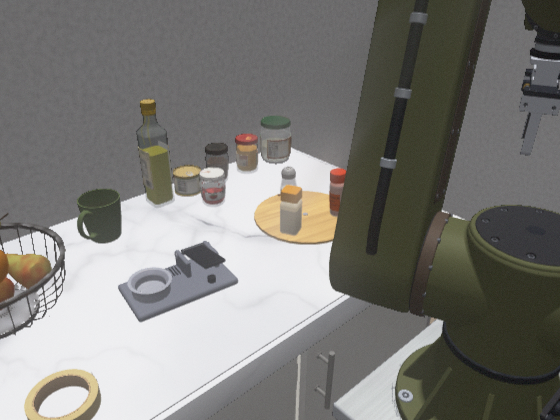

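View pics/b.png

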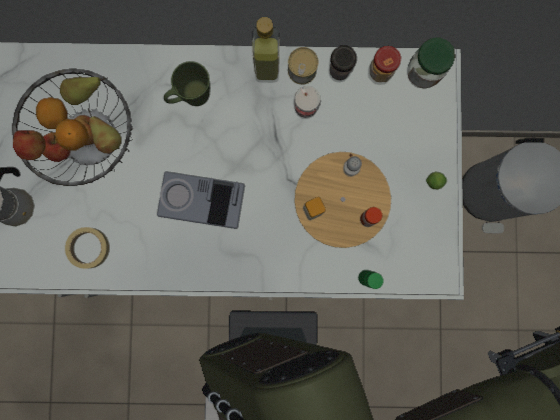

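The overhead picture shows the shaker (352,165), square jar (315,207) and red round jar (372,216) on the turntable. The cup is at (177,195) and the paddle at (222,203). A green look-alike stands at (371,280). I'll go over the shaker now.

Call:
{"op": "carry_out", "data": {
  "commands": [
    [0,[0,0,-40],[0,0,-0.18]],
    [0,[0,0,-40],[0,0,-0.18]],
    [0,[0,0,-20],[0,0,-0.18]],
    [0,[0,0,0],[0,0,-0.18]],
    [0,[0,0,0],[0,0,-0.18]],
    [0,[0,0,0],[0,0,-0.1]],
    [0,[0,0,0],[0,0,0]]
  ]
}}

```text
time_s: 1.68
ee_pos: [0.2176, -0.5051, 0.2659]
eef_rot: [3.142, 0.0, 1.406]
force: [0.7, 0.2, -0.6]
grip_width: 0.0941
grip_force: 0.0
```

Call:
{"op": "carry_out", "data": {
  "commands": [
    [0,[37,34,0],[0,0,0]],
    [0,[37,34,0],[0,0,0]],
    [0,[37,34,0],[0,0,0]],
    [0,[37,34,0],[0,0,0]],
    [0,[37,34,0],[0,0,0]],
    [0,[37,34,0],[0,0,0]],
    [0,[37,34,0],[0,0,0]],
    [0,[37,34,0],[0,0,0]],
    [0,[37,34,0],[0,0,0]],
    [0,[37,34,0],[0,0,0]]
  ]
}}

```text
time_s: 2.92
ee_pos: [0.6146, -0.1944, 0.266]
eef_rot: [3.141, 0.0, 1.404]
force: [0.6, -0.4, 0.4]
grip_width: 0.094
grip_force: 0.0
```

```bash
cat >> h.py <<'E'
from scipy.spatial.transform import Rotation as Ro
def togo(p):
    "tool-axis shift in mm from the measured pose to world p"
    o=ctrl.get_obs(); R=Ro.from_euler("xyz",o["eef_rot"]).as_matrix()
    return np.round(R.T@(np.array(p)-o["ee_pos"])*1000,1)
def outl(t,c): 
    r=ctrl.outline_of(t,c)
    return r[0]["region"] if r else None
def project(d,P): return cv2.projectPoints(np.float64(P).reshape(-1,1,3),d["rvec"],d["tvec"],d["camera_matrix"],None)[0].reshape(-1,2)
E
python3 - <<'E'
from h import *
for c,d in look(("wrist","top")): cv2.imwrite(f"pics/c_{c}.png",d["img"])
o=ctrl.get_obs();print(o["time_s"],o["ee_pos"],o["eef_rot"],o["force"])
E
```

```text
wrist salt_center [([0.614, -0.194, 0.074], 0.9)]
wrist turntable [([0.535, -0.171, -0.0], 0.68), ([0.49, -0.234, 0.028], 0.37)]
wrist jar_square [([0.508, -0.098, 0.03], 0.78)]
wrist jar_round [([0.347, -0.232, 0.002], 0.84), ([0.49, -0.232, 0.027], 0.74)]
wrist shaker_base [([0.507, -0.097, 0.028], 0.36)]
wrist cup_floor []
wrist paddle_pad []
top salt_center [([0.54, -0.178, -0.001], 0.25)]
top turntable [([0.538, -0.175, -0.003], 0.95)]
top jar_square [([0.51, -0.097, 0.028], 0.79), ([0.53, 0.185, -0.003], 0.45)]
top jar_round []
top shaker_base [([0.532, 0.183, -0.0], 0.64)]
top cup_floor [([0.542, 0.234, 0.021], 0.93)]
top paddle_pad [([0.487, 0.13, 0.071], 0.71)]
3.725 [ 0.61339338 -0.19567442  0.26599457] [ 3.14152315e+00 -4.02784052e-06  1.40660112e+00] [0.48360428 0.2168099  0.41581085]
```

Call:
{"op": "carry_out", "data": {
  "commands": [
    [0,[2.5,1,40],[0,0,0]],
    [0,[0,0,40],[0,0,0]],
    [0,[0,0,40],[0,0,0]],
    [0,[0,0,40],[0,0,0]],
    [0,[0,0,25],[0,0,0]],
    [0,[0,0,17],[0,0,0]],
    [0,[0,0,0],[0,0,0]],
    [0,[0,0,0],[0,0,0]]
  ]
}}

```text
time_s: 4.72
ee_pos: [0.6155, -0.1935, 0.0652]
eef_rot: [3.14, 0.0, 1.407]
force: [-0.3, -0.3, -0.4]
grip_width: 0.0941
grip_force: 0.0
```

Call:
{"op": "carry_out", "data": {
  "commands": [
    [0.3,[0,0,0],[0,0,0]],
    [0.45,[0,0,0],[0,0,0]],
    [0.55,[0,0,0],[0,0,0]],
    [0.7,[0,0,0],[0,0,0]],
    [0.8,[0,0,0],[0,0,0]],
    [0.8,[0,0,0],[0,0,0]],
    [0.8,[0,0,0],[0,0,0]],
    [0.8,[0,0,0],[0,0,0]]
  ],
  "squeeze": 15
}}

```text
time_s: 5.72
ee_pos: [0.6149, -0.1933, 0.064]
eef_rot: [3.142, -0.0, 1.407]
force: [0.4, 0.4, -0.5]
grip_width: 0.0323
grip_force: 15.0
```

```bash
python3 - <<'E'
from h import *
d=ctrl.camera("wrist");s=ctrl.camera("scene")["img"][150:270,220:380]
cv2.imwrite("pics/d.png",np.hstack([d["img"][:, :],cv2.resize(s,(240,420))]))
print(ctrl.get_obs()["grip_width"],[r["at"] for r in ctrl.place_of("salt_center","wrist")])
E
```

```text
0.032458142592184526 [[0.6132, -0.1903, 0.0758]]
```

View pics/d.png

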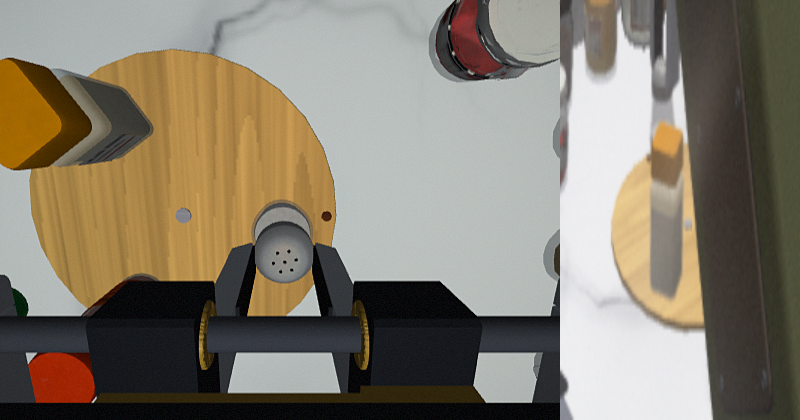

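```bash
python3 - <<'E'
from h import *
d=ctrl.camera("wrist");K=d["camera_matrix"];R=cv2.Rodrigues(d["rvec"])[0];C=-R.T@d["tvec"].ravel()
def bp(u,v,z):
    r=R.T@np.linalg.inv(K)@[u,v,1]; return np.round(C+r*(z-C[2])/r[2],4)
o=ctrl.get_obs();print(o["ee_pos"],C)
print("perforation centre",bp(285,261,0.120),"top outline",bp(284,250,0.110))
m=outl("salt_center","wrist");ys,xs=np.nonzero(m);print(xs.min(),xs.max(),ys.min(),ys.max())
for z in (0.03,0.1):
  a=np.linspace(0,6.28,13)[:-1]
  print(z,project(d,[[.615+.022*np.cos(t),-.1933+.022*np.sin(t),z] for t in a[::3]]).round().tolist())
print("base top edge",bp(283,201,0.03)) 
E
```

```text
[ 0.61483948 -0.19330034  0.06392885] [ 0.62666992 -0.1237144   0.282353  ]
perforation centre [ 0.6168 -0.1872  0.12  ] top outline [ 0.6167 -0.1846  0.11  ]
251 312 200 283
0.03 [[311.0, 222.0], [279.0, 199.0], [256.0, 231.0], [288.0, 252.0]]
0.1 [[321.0, 253.0], [277.0, 223.0], [247.0, 264.0], [289.0, 293.0]]
base top edge [ 0.6179 -0.1732  0.03  ]
```

The shaker stands at (283,250) between the fingers, and the fit suggests its body tapers, which would explain the 32 mm grip. The square jar is at (60,115) and the round jar at (60,375), both standing. I'll lift the shaker.

Call:
{"op": "carry_out", "data": {
  "commands": [
    [0.8,[0,0,-5],[0,0,0]],
    [0.8,[0,0,-10],[0,0,0]],
    [0.8,[0,0,-25],[0,0,0]],
    [0.8,[0,0,-35],[0,0,0]],
    [0.8,[0,0,-35],[0,0,0]],
    [0.8,[0,0,-30],[0,0,0]],
    [0.8,[0,0,0],[0,0,0]]
  ],
  "squeeze": 20
}}

```text
time_s: 6.85
ee_pos: [0.6157, -0.1936, 0.2067]
eef_rot: [3.137, 0.001, 1.407]
force: [0.4, -0.0, -1.5]
grip_width: 0.0321
grip_force: 20.0
```

```bash
python3 - <<'E'
from h import *
o=ctrl.get_obs();print(o["force"],o["grip_width"])
for c,d in look(("wrist","top"),("salt_center","jar_round","jar_square","cup_floor","paddle_pad","shaker_base")):
    if c=="wrist": cv2.imwrite("pics/e.png",d["img"])
    else:
        pts=[]
        m=outl("shaker_base","top")
        (cx,cy),wh,an=cv2.minAreaRect(np.argwhere(m)[:,::-1].astype(np.float32))
        b=cv2.boxPoints(((cx,cy),wh,an)); K=d["camera_matrix"];R=cv2.Rodrigues(d["rvec"])[0];C=-R.T@d["tvec"].ravel()
        for u,v in b:
            r=R.T@np.linalg.inv(K)@[u,v,1]; print(np.round(C+r*(.018-C[2])/r[2],4))
E
```

```text
[ 0.35203784 -0.03228495 -1.49485106] 0.032136048337479274
wrist salt_center [([0.614, -0.191, 0.214], 0.84)]
wrist jar_round [([0.342, -0.231, 0.001], 0.94), ([0.491, -0.232, 0.031], 0.64)]
wrist jar_square [([0.509, -0.097, 0.032], 0.78)]
wrist cup_floor []
wrist paddle_pad []
wrist shaker_base []
top salt_center [([0.509, -0.099, 0.03], 0.48), ([0.533, 0.183, -0.001], 0.41)]
top jar_round []
top jar_square [([0.51, -0.098, 0.031], 0.64)]
top cup_floor [([0.544, 0.234, 0.024], 0.67)]
top paddle_pad [([0.489, 0.132, 0.073], 0.61)]
top shaker_base [([0.535, 0.183, 0.0], 0.78), ([0.545, 0.236, 0.02], 0.53)]Traceback (most recent call last):
  File "<stdin>", line 8, in <module>
cv2.error: OpenCV(4.12.0) /io/opencv/modules/imgproc/src/convhull.cpp:143: error: (-215:Assertion failed) total >= 0 && (depth == CV_32F || depth == CV_32S) in function 'convexHull'
```

View pics/e.png

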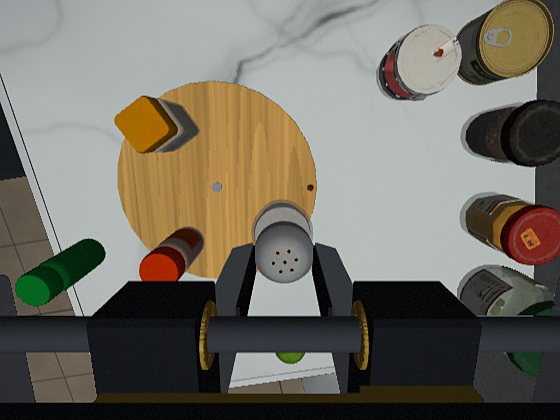

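The shaker is held upright at (283,250). Both jars stand on the disc, at (150,125) and (170,260). Next I'll move close to the cup.

Call:
{"op": "carry_out", "data": {
  "commands": [
    [0.8,[30,-10,0],[0,0,0]],
    [0.8,[45,-16,0],[0,0,0]],
    [0.8,[45,-16,0],[0,0,0]],
    [0.8,[45,-16,0],[0,0,0]],
    [0.8,[45,-16,0],[0,0,0]],
    [0.8,[30,-11,0],[0,0,0]],
    [0.8,[20,-9,0],[0,0,0]],
    [0.8,[0,0,0],[0,0,0]]
  ]
}}

```text
time_s: 8.6
ee_pos: [0.5643, 0.0796, 0.2042]
eef_rot: [3.141, -0.0, 1.409]
force: [0.1, -0.1, -1.7]
grip_width: 0.0327
grip_force: 20.0
```

```bash
python3 - <<'E'
from h import *
for c,d in look(("wrist","wrist","scene"),("salt_center","cup_floor","paddle_pad","shaker_base")):
    if c=="wrist": cv2.imwrite("pics/f.png",d["img"])
o=ctrl.get_obs();print(o["ee_pos"],o["eef_rot"],togo((.541,.235,.207)))
E
```

```text
wrist salt_center [([0.565, 0.08, 0.213], 0.66)]
wrist cup_floor [([0.541, 0.237, 0.022], 0.64)]
wrist paddle_pad [([0.489, 0.13, 0.072], 0.76)]
wrist shaker_base [([0.537, 0.18, -0.001], 0.98)]
wrist salt_center [([0.566, 0.082, 0.216], 0.81)]
wrist cup_floor [([0.541, 0.233, 0.023], 0.61), ([0.563, 0.078, 0.215], 0.25)]
wrist paddle_pad [([0.489, 0.133, 0.072], 0.75)]
wrist shaker_base [([0.535, 0.181, -0.0], 0.74)]
scene salt_center [([0.571, 0.08, 0.213], 0.94)]
scene cup_floor [([0.537, 0.235, 0.021], 0.63)]
scene paddle_pad [([0.49, 0.132, 0.074], 0.6), ([0.487, -0.232, 0.029], 0.57)]
scene shaker_base [([0.533, 0.183, 0.002], 0.95)]
[0.56456568 0.07856089 0.20393313] [-3.14155353e+00 -2.03162983e-05  1.40676215e+00] [150.5 -48.8  -3.1]
```

View pics/f.png

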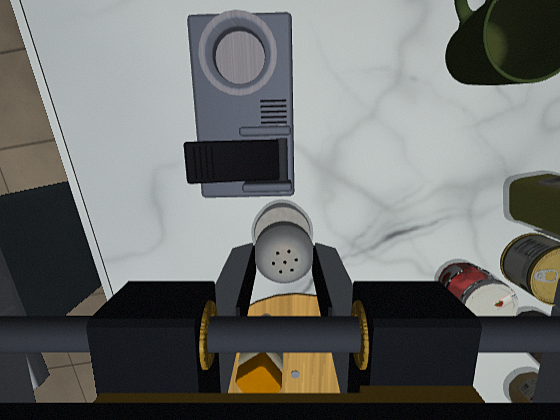

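```bash
python3 - <<'E'
from h import *
d=ctrl.camera("wrist");K=d["camera_matrix"];R=cv2.Rodrigues(d["rvec"])[0];C=-R.T@d["tvec"].ravel()
def bp(u,v,z):
    r=R.T@np.linalg.inv(K)@[u,v,1]; return np.round(C+r*(z-C[2])/r[2],4)
print("floor",bp(241,56,.022),"edges",bp(216,56,.022),bp(266,56,.022),bp(241,30,.022),bp(241,82,.022))
print("rim",bp(238,53,.045),bp(198,53,.045),bp(277,53,.045),bp(238,10,.045),bp(238,96,.045))
print("slab corners",[bp(u,v,.018).tolist() for u,v in((188,15),(292,12),(294,195),(203,197))])
o=ctrl.get_obs();e=o["ee_pos"]
Rt=Ro.from_euler("xyz",o["eef_rot"]).as_matrix()
# shaker: dome silhouettes predicted for axis at TCP
for off in (0,.003):
  a=np.linspace(0,6.28,60)
  for r,h in((.017,.070),(.022,0)):
    P=np.array([[e[0]+r*np.cos(t),e[1]+off+r*np.sin(t),e[2]-.033+h] for t in a]);q=project(d,P);print(off,h,q.min(0).round(),q.max(0).round())
m=outl("salt_center","wrist");ys,xs=np.nonzero(m);print(xs.min(),xs.max(),ys.min(),ys.max())
E
```

```text
floor [0.5435 0.2391 0.022 ] edges [0.5161 0.2437 0.022 ] [0.5709 0.2345 0.022 ] [0.5486 0.2647 0.022 ] [0.5382 0.2126 0.022 ]
rim [0.5429 0.2372 0.045 ] [0.5016 0.2441 0.045 ] [0.5831 0.2305 0.045 ] [0.5508 0.2766 0.045 ] [0.5345 0.1955 0.045 ]
slab corners [[0.4941, 0.29, 0.018], [0.6066, 0.2742, 0.018], [0.577, 0.074, 0.018], [0.4655, 0.0901, 0.018]]
0 0.07 [254. 231.] [312. 286.]
0 0 [255. 199.] [311. 253.]
0.003 0.07 [253. 226.] [312. 281.]
0.003 0 [255. 195.] [311. 249.]
251 313 200 283
```

The cup floor is at about (241,56) and its outer rim runs from 198 to 277 px across. That puts the cup axis at about (0.5425, 0.2365), with base yaw −0.145. I'll move over it and down.

Call:
{"op": "carry_out", "data": {
  "commands": [
    [0.8,[30,-9.5,0],[0,0,0]],
    [0.8,[40,-12.5,0],[0,0,0]],
    [0.8,[40,-12.5,0],[0,0,0]],
    [0.8,[30,-9,0],[0,0,0]],
    [0.8,[11.5,-4,0],[0,0,0]],
    [0.8,[0,0,30],[0,0,0]],
    [0.8,[0,0,40],[0,0,0]],
    [0.8,[0,0,30],[0,0,0]],
    [0.8,[0,0,0],[0,0,0]],
    [0.8,[0,0,0],[0,0,0]]
  ]
}}

```text
time_s: 10.7
ee_pos: [0.5432, 0.2356, 0.1055]
eef_rot: [3.14, -0.001, 1.406]
force: [0.0, -0.3, -0.7]
grip_width: 0.0322
grip_force: 20.0
```

```bash
python3 - <<'E'
from h import *
d=ctrl.camera("wrist");cv2.imwrite("pics/g.png",d["img"])
o=ctrl.get_obs();print(o["ee_pos"],o["force"],togo((.5425,.2357,.056)))
E
```

```text
[0.54331673 0.235789   0.10571176] [ 0.33257552  0.06051333 -1.05220045] [-0.3 -0.9 49.7]
```

View pics/g.png

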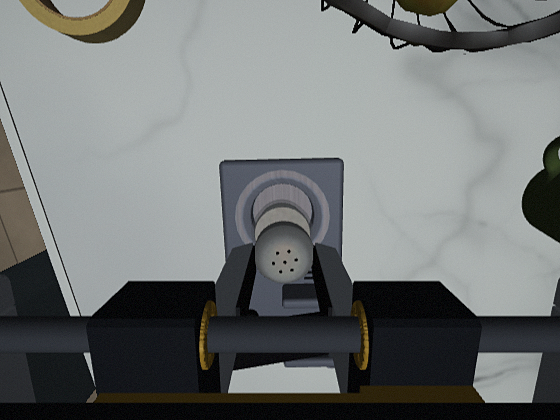

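The shaker hangs centred over the cup, whose rim runs from 235 to 330 px. I'll lower it.

Call:
{"op": "carry_out", "data": {
  "commands": [
    [0.8,[0,0,15],[0,0,0]],
    [0.8,[0,0,12],[0,0,0]],
    [0.8,[0,0,10],[0,0,0]],
    [0.8,[0,0,6],[0,0,0]],
    [0.8,[0,0,4],[0,0,0]],
    [0.8,[0,0,0],[0,0,0]],
    [0.8,[0,0,0],[0,0,0]]
  ]
}}

```text
time_s: 11.62
ee_pos: [0.5426, 0.2359, 0.0573]
eef_rot: [3.141, -0.0, 1.407]
force: [0.4, 0.5, -0.3]
grip_width: 0.0326
grip_force: 20.0
```

Call:
{"op": "carry_out", "data": {
  "commands": [
    [0.8,[0,0,1.5],[0,0,0]],
    [0.8,[0,0,1],[0,0,0]],
    [0.8,[0,0,0],[0,0,0]],
    [0.8,[0,0,0],[0,0,0]]
  ]
}}

```text
time_s: 12.12
ee_pos: [0.543, 0.2361, 0.0558]
eef_rot: [3.14, -0.001, 1.407]
force: [-2.0, -0.7, 8.6]
grip_width: 0.0327
grip_force: 20.0
```

Call:
{"op": "carry_out", "data": {
  "commands": [
    [0.6,[0,0,0],[0,0,0]],
    [0.5,[0,0,0],[0,0,0]],
    [0.3,[0,0,0],[0,0,0]],
    [0.2,[0,0,0],[0,0,0]],
    [0.1,[0,0,0],[0,0,0]],
    [0.1,[0,0,-20],[0,0,0]],
    [0.1,[0,0,-40],[0,0,0]],
    [0.1,[0,0,-50],[0,0,0]],
    [0.1,[0,0,-20],[0,0,0]],
    [0.1,[0,0,0],[0,0,0]]
  ]
}}

```text
time_s: 13.38
ee_pos: [0.543, 0.236, 0.1857]
eef_rot: [3.139, -0.001, 1.407]
force: [0.0, -0.1, 0.1]
grip_width: 0.0845
grip_force: 0.0
```

```bash
python3 - <<'E'
from h import *
im=[]
for c,d in look(("wrist","top","scene"),("salt_center","cup_floor","paddle_pad")):
    im.append(d["img"])
crop=lambda i,r0,r1,c0,c1:cv2.resize(i[r0:r1,c0:c1],(390,290),interpolation=cv2.INTER_CUBIC)
W=cv2.resize(im[0],(390,290))
cv2.imwrite("pics/i.png",np.hstack([W,crop(im[2],215,325,110,258)]))
o=ctrl.get_obs();print(o["ee_pos"],o["eef_rot"],o["force"],togo((.489,.132,.10)))
E
```

```text
wrist salt_center [([0.544, 0.236, 0.068], 0.59)]
wrist cup_floor []
wrist paddle_pad [([0.487, 0.131, 0.07], 0.96)]
top salt_center [([0.542, 0.238, 0.068], 0.46)]
top cup_floor [([0.543, 0.236, 0.019], 0.84)]
top paddle_pad [([0.491, 0.131, 0.07], 0.56)]
scene salt_center [([0.545, 0.235, 0.071], 0.73)]
scene cup_floor [([0.535, 0.235, 0.022], 0.8)]
scene paddle_pad [([0.49, 0.13, 0.074], 0.61)]
[0.54241704 0.23579183 0.18432978] [-3.14145769e+00  8.09036248e-05  1.40681337e+00] [-0.56072906  0.2322082  -0.04751907] [-111.1  -35.7   84.3]
```

View pics/i.png

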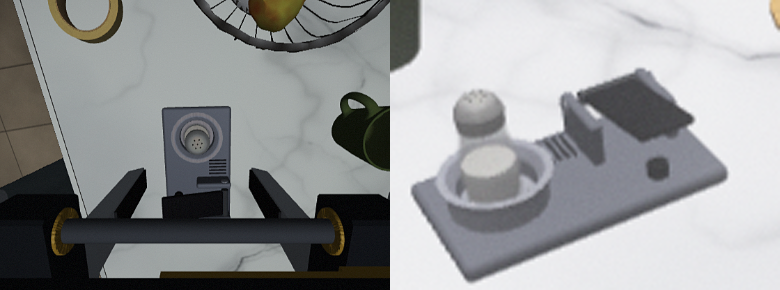

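The right half (scene camera) shows the shaker upright in the cup at (480,150), with the paddle at rest at (640,105). I'll shut the fingers and go over the paddle pad.

Call:
{"op": "carry_out", "data": {
  "commands": [
    [1,[0,0,-10],[0,0,0]],
    [1,[-25,-8,0],[0,0,0]],
    [1,[-35,-11,0],[0,0,0]],
    [1,[-35,-11,0],[0,0,0]],
    [1,[-17,-5.5,0],[0,0,0]],
    [1,[0,0,40],[0,0,0]],
    [1,[0,0,40],[0,0,0]],
    [1,[0,0,10],[0,0,0]],
    [1,[0,0,0],[0,0,0]],
    [1,[0,0,0],[0,0,0]]
  ],
  "squeeze": 10
}}

```text
time_s: 15.22
ee_pos: [0.49, 0.1314, 0.106]
eef_rot: [3.139, -0.001, 1.407]
force: [0.0, -0.0, 0.1]
grip_width: 0.0007
grip_force: 0.0
```

```bash
python3 - <<'E'
from h import *
im=[]
for c,d in look(("scene","top"),("salt_center","paddle_pad")):
    im.append(d["img"])
cv2.imwrite("pics/j.png",cv2.resize(im[0][200:320,110:260],(700,560),interpolation=cv2.INTER_CUBIC))
o=ctrl.get_obs();print(o["ee_pos"],o["force"],togo((.489,.131,.053)))
E
```

```text
scene salt_center [([0.547, 0.235, 0.068], 0.73)]
scene paddle_pad [([0.49, 0.132, 0.075], 0.88)]
top salt_center []
top paddle_pad []
[0.48929442 0.13115187 0.10485695] [-0.4981232   0.54723128 -0.20150201] [-0.2 -0.3 51.9]
```

View pics/j.png

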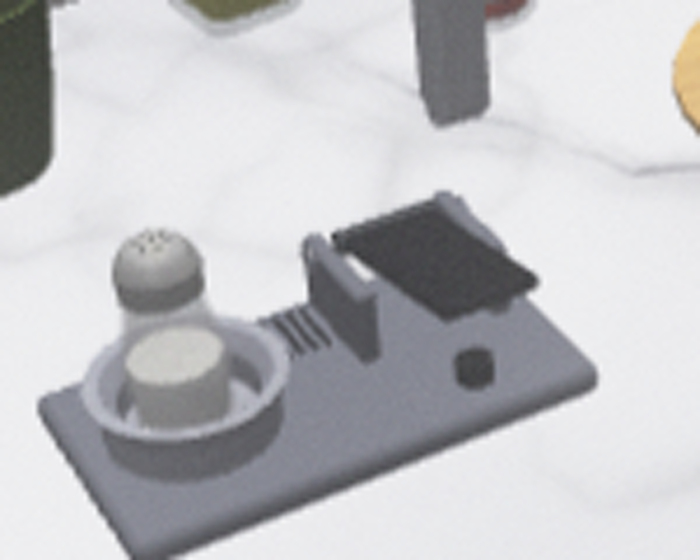

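The shut fingers are above the paddle's free end, at about (455,115) in the zoomed view. The shaker is upright in the cup. I'll press down in steps.

Call:
{"op": "carry_out", "data": {
  "commands": [
    [1,[0,0,15],[0,0,0]],
    [1,[0,0,13],[0,0,0]],
    [1,[0,0,5],[0,0,0]],
    [1,[0,0,5],[0,0,0]],
    [1,[0,0,4],[0,0,0]],
    [1,[0,0,4],[0,0,0]],
    [1,[0,0,0],[0,0,0]],
    [1,[0,0,0],[0,0,0]]
  ]
}}

```text
time_s: 16.52
ee_pos: [0.4892, 0.1311, 0.0586]
eef_rot: [3.141, -0.0, 1.407]
force: [0.6, -0.5, 0.0]
grip_width: 0.0007
grip_force: 0.0
```

Call:
{"op": "carry_out", "data": {
  "commands": [
    [1,[0,0,3],[0,0,0]],
    [1,[0,0,2.5],[0,0,0]],
    [1,[0,0,0],[0,0,0]],
    [1,[0,0,0],[0,0,0]],
    [1,[0,0,0],[0,0,0]]
  ]
}}

```text
time_s: 17.15
ee_pos: [0.4892, 0.1311, 0.053]
eef_rot: [3.141, -0.0, 1.407]
force: [-0.7, 0.8, -0.0]
grip_width: 0.0001
grip_force: 0.0
```

```bash
python3 - <<'E'
from h import *
im=[]
for c,d in look(("scene","top","wrist"),("salt_center","paddle_pad","jar_square","jar_round")):
    im.append(d["img"])
cv2.imwrite("pics/k.png",np.hstack([cv2.resize(im[0][210:320,130:260],(500,423),interpolation=cv2.INTER_CUBIC)[:420],cv2.resize(im[0][160:280,250:360],(290,420))]))
for _ in range(6):
    o=ctrl.get_obs();print(o["ee_pos"].round(4),np.round(o["force"],1)); ctrl.camera("top")
E
```

```text
scene salt_center [([0.546, 0.237, 0.064], 0.95)]
scene paddle_pad [([0.492, 0.134, 0.077], 0.94)]
scene jar_square [([0.507, -0.098, 0.03], 0.8)]
scene jar_round [([0.489, -0.231, 0.029], 0.63)]
top salt_center []
top paddle_pad []
top jar_square [([0.509, -0.098, 0.027], 0.76), ([0.534, -0.175, -0.001], 0.44)]
top jar_round [([0.49, -0.234, 0.031], 0.86), ([0.538, -0.176, -0.004], 0.74), ([0.341, -0.236, -0.002], 0.61)]
wrist salt_center [([0.543, 0.239, 0.065], 0.75)]
wrist paddle_pad [([0.487, 0.131, 0.072], 0.92)]
wrist jar_square []
wrist jar_round []
[0.4891 0.1311 0.0529] [ 0.3  0.4 -0.4]
[0.4891 0.1311 0.0529] [ 0.4 -1.  -1. ]
[0.4891 0.1311 0.053 ] [-0.4 -0.1  0.7]
[0.4891 0.1311 0.053 ] [-0.4 -0.1 -0.6]
[0.4891 0.1311 0.053 ] [-0.2 -0.2  0.2]
[0.4891 0.1311 0.053 ] [-1.   0.3  0.3]
```

View pics/k.png

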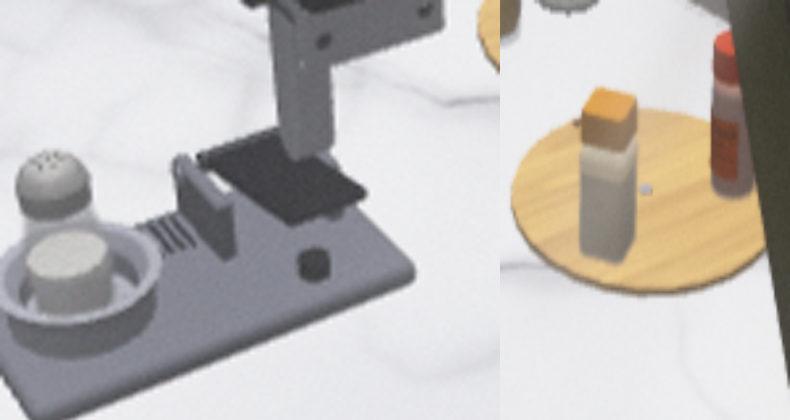

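```bash
python3 - <<'E'
from h import *
d=ctrl.camera("scene");w=ctrl.camera("wrist")
print(project(d,[[.489,.131,.053],[.489,.131,.071],[.489,.131,.09]]).round(1))
a=-.145;ex=np.array([np.cos(a),np.sin(a),0]);ey=np.array([-np.sin(a),np.cos(a),0])
p=np.array([.489,.131,.071]);F=p-ex*.023+[0,0,.005];H=np.array([*(p+ex*.085)[:2],.053])
Q=[F+ey*.022,F-ey*.022,H-ey*.022,H+ey*.022];print("rest paddle corners",project(d,Q).round(1).tolist())
big=cv2.resize(d["img"][215:280,150:250],(800,520),interpolation=cv2.INTER_CUBIC)
cv2.polylines(big,[((project(d,Q)-[150,215])*8).astype(int)],True,(0,0,255),1)
cv2.circle(big,tuple(((project(d,[[.489,.131,.053]])[0]-[150,215])*8).astype(int)),4,(0,255,0),-1)
cv2.imwrite("pics/l.png",big)
print(ctrl.get_obs()["tau"])
E
```

```text
[[210.8 265.1]
 [210.2 257.4]
 [209.5 249. ]]
rest paddle corners [[205.2, 265.0], [226.2, 257.3], [201.0, 241.3], [181.4, 247.9]]
[ 1.17354721e-03 -5.03011036e+01 -3.06190181e+01  6.51851180e-02
 -1.05119823e-02  3.95318909e-05]
```

View pics/l.png

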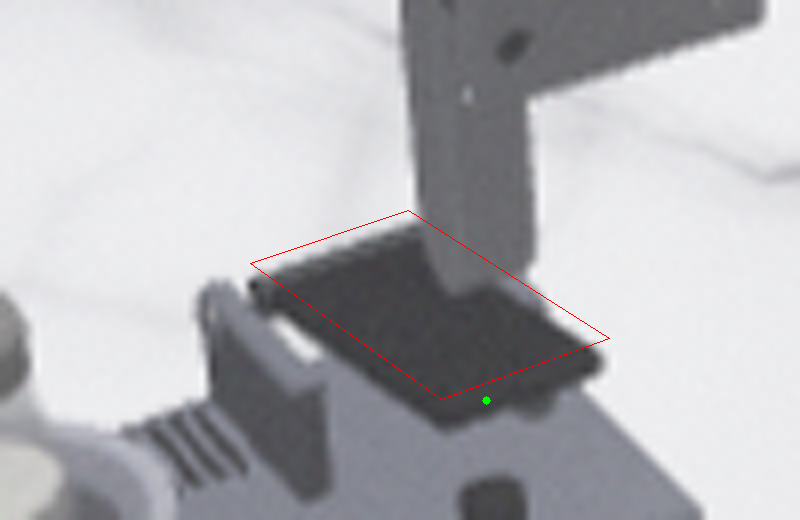

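The zoom shows the tip at about (465,293), while the reported TCP projects to (486,400). So the fingertips really sit about 30 mm above the reported TCP, the paddle is untouched, and the force reads about 0. The TCP offset is off only in z, because the earlier xy placements fitted. I'll go down under force guidance.

Call:
{"op": "carry_out", "data": {
  "commands": [
    [1,[0,0,2],[0,0,0]],
    [1,[0,0,2],[0,0,0]],
    [1,[0,0,2],[0,0,0]],
    [1,[0,0,0],[0,0,0]],
    [1,[0,0,0],[0,0,0]]
  ]
}}

```text
time_s: 18.92
ee_pos: [0.4891, 0.1311, 0.047]
eef_rot: [3.142, -0.0, 1.407]
force: [0.6, -0.3, -0.5]
grip_width: 0.0005
grip_force: 0.0
```

Call:
{"op": "carry_out", "data": {
  "commands": [
    [1,[0,0,2],[0,0,0]],
    [1,[0,0,2],[0,0,0]],
    [1,[0,0,0],[0,0,0]],
    [1,[0,0,0],[0,0,0]]
  ]
}}

```text
time_s: 19.42
ee_pos: [0.4891, 0.1311, 0.043]
eef_rot: [3.142, 0.0, 1.407]
force: [-0.3, -0.5, 0.2]
grip_width: 0.001
grip_force: 0.0
```

Call:
{"op": "carry_out", "data": {
  "commands": [
    [1,[0,0,2],[0,0,0]],
    [1,[0,0,2],[0,0,0]],
    [1,[0,0,0],[0,0,0]],
    [1,[0,0,0],[0,0,0]]
  ]
}}

```text
time_s: 19.92
ee_pos: [0.4891, 0.1311, 0.0389]
eef_rot: [-3.142, 0.0, 1.407]
force: [-0.3, 0.1, 0.2]
grip_width: 0.0006
grip_force: 0.0
```

```bash
python3 - <<'E'
from h import *
d=ctrl.camera("scene");g=d["img"].mean(2).astype(int)
for c in (204,207,210,213,216): print(c,g[238:275,c].tolist())
print([np.round(r["at"],3) for r in ctrl.place_of("paddle_pad","scene")])
for z in (.06,.065,.07,.075): print(z,project(d,[[.489,.131,z]]).round(1))
f=[]
for _ in range(8): ctrl.camera("top"); f.append(ctrl.get_obs()["force"])
print(np.mean(f,0))
E
```

```text
204 [107, 109, 108, 113, 109, 109, 110, 110, 111, 111, 110, 111, 110, 110, 111, 106, 83, 71, 71, 67, 68, 72, 64, 67, 67, 68, 68, 64, 65, 65, 101, 137, 138, 139, 136, 139, 137]
207 [110, 109, 111, 111, 111, 111, 111, 110, 110, 112, 111, 108, 111, 111, 108, 112, 110, 112, 111, 102, 74, 68, 66, 68, 65, 70, 67, 70, 64, 69, 101, 139, 138, 137, 139, 139, 139]
210 [108, 108, 103, 108, 105, 106, 107, 104, 111, 108, 108, 108, 107, 106, 110, 108, 107, 111, 97, 75, 71, 70, 68, 70, 67, 66, 66, 62, 68, 104, 137, 139, 139, 139, 138, 137, 119]
213 [106, 107, 107, 108, 109, 108, 104, 106, 106, 107, 110, 108, 106, 107, 105, 110, 109, 96, 77, 70, 71, 66, 70, 67, 70, 71, 63, 71, 111, 137, 135, 139, 138, 138, 137, 133, 110]
216 [152, 136, 137, 135, 130, 127, 126, 125, 118, 120, 120, 121, 116, 113, 104, 105, 95, 70, 67, 70, 69, 69, 72, 70, 67, 70, 70, 76, 89, 116, 139, 139, 141, 140, 138, 141, 137]
[array([0.491, 0.132, 0.073])]
0.06 [[210.6 262.1]]
0.065 [[210.4 260. ]]
0.07 [[210.2 257.8]]
0.075 [[210.1 255.6]]
[-0.18772189  0.29582723  0.02325503]
```

Call:
{"op": "carry_out", "data": {
  "commands": [
    [1,[0,0,1.5],[0,0,0]],
    [1,[0,0,1.5],[0,0,0]],
    [1,[0,0,0],[0,0,0]],
    [1,[0,0,0],[0,0,0]]
  ]
}}

```text
time_s: 20.92
ee_pos: [0.4891, 0.1311, 0.0359]
eef_rot: [-3.142, -0.0, 1.407]
force: [0.2, -0.1, 0.2]
grip_width: 0.0002
grip_force: 0.0
```

Call:
{"op": "carry_out", "data": {
  "commands": [
    [1,[0,0,1.5],[0,0,0]],
    [1,[0,0,1.5],[0,0,0]],
    [1,[0,0,0],[0,0,0]],
    [1,[0,0,0],[0,0,0]]
  ]
}}

```text
time_s: 21.42
ee_pos: [0.4891, 0.1311, 0.0329]
eef_rot: [-3.142, 0.0, 1.407]
force: [0.7, 0.6, 0.0]
grip_width: 0.0004
grip_force: 0.0
```

Call:
{"op": "carry_out", "data": {
  "commands": [
    [1,[0,0,1.5],[0,0,0]],
    [1,[0,0,1.5],[0,0,0]],
    [1,[0,0,0],[0,0,0]],
    [1,[0,0,0],[0,0,0]]
  ]
}}

```text
time_s: 21.92
ee_pos: [0.4891, 0.1311, 0.03]
eef_rot: [-3.142, -0.0, 1.407]
force: [-1.2, 0.2, 3.1]
grip_width: 0.0005
grip_force: 1.0
```

Call:
{"op": "carry_out", "data": {
  "commands": [
    [1,[0,0,2],[0,0,0]],
    [1,[0,0,2],[0,0,0]],
    [1,[0,0,2],[0,0,0]],
    [1,[0,0,2],[0,0,0]],
    [1,[0,0,2],[0,0,0]],
    [1,[0,0,0],[0,0,0]],
    [1,[0,0,0],[0,0,0]]
  ]
}}

```text
time_s: 22.8
ee_pos: [0.4891, 0.1311, 0.02]
eef_rot: [-3.141, 0.0, 1.407]
force: [-2.4, 0.7, 4.2]
grip_width: 0.0004
grip_force: 2.2
```

```bash
cat > m.py <<'E'
from h import *
f=[]
for _ in range(10): d=ctrl.camera("scene"); f.append(ctrl.get_obs()["force"])
o=ctrl.get_obs();print(o["time_s"],o["ee_pos"],np.mean(f,0),np.std(f,0)/3)
print([np.round(r["at"],3) for r in ctrl.place_of("paddle_pad","scene")],[np.round(r["at"],3) for r in ctrl.place_of("salt_center","scene")])
g=d["img"].mean(2).astype(int)
for c in (195,201,207,213,219): print(c,g[232:276,c].tolist())
a=-.145;ex=np.array([np.cos(a),np.sin(a),0]);ey=np.array([-np.sin(a),np.cos(a),0]);p=np.array([.489,.131,0])
H=p+ex*.085
m=outl("paddle_pad","scene")
m=m.astype(np.uint8)
# fit hinge angle: project plate box and compare with dark pixels
dark=(g<88)
for th in np.arange(-.05,.46,.05):
    s=.22-th; u=-np.array([np.cos(s)*ex[0],np.cos(s)*ex[1],-np.sin(s)]);n=np.cross(ey,u); n=n if n[2]>0 else -n
    # press point lies on the top face, 85 mm from hinge: level height .053, hinge .049
    hz=np.array([H[0],H[1],.049])+n*.004
    P=[hz+u*l+ey*w+n*t for l in(0,.108) for w in(-.022,.022) for t in(0,-.008)]
    q=cv2.convexHull(np.float32(project(d,P)).reshape(-1,1,2)).astype(np.int32)
    M=np.zeros(g.shape,np.uint8);cv2.fillPoly(M,[q],1)
    print(round(th,2),"IoU net",round((M&m).sum()/(M|m).sum(),3),"dark in",round(dark[M>0].mean(),3))
E
python3 m.py
```

```text
23.3 [0.48910338 0.13110222 0.01995259] [-3.04704884  0.34031849  4.61609725] [0.17439398 0.25144024 0.12987544]
[array([0.485, 0.131, 0.06 ])] [array([0.546, 0.236, 0.067])]
195 [218, 219, 222, 223, 225, 224, 226, 228, 228, 229, 228, 227, 199, 107, 91, 72, 63, 62, 66, 67, 66, 67, 69, 66, 70, 66, 66, 69, 67, 64, 65, 64, 73, 105, 134, 138, 135, 137, 135, 135, 137, 139, 140, 137]
201 [162, 165, 175, 196, 199, 211, 227, 228, 229, 228, 201, 99, 93, 74, 64, 67, 67, 66, 66, 65, 65, 68, 66, 61, 64, 66, 62, 65, 67, 70, 67, 65, 69, 68, 63, 64, 65, 65, 69, 107, 134, 136, 138, 140]
207 [80, 90, 104, 109, 107, 106, 109, 105, 111, 110, 110, 111, 109, 106, 108, 109, 110, 111, 109, 109, 112, 111, 111, 112, 112, 112, 111, 112, 110, 111, 111, 112, 107, 102, 80, 70, 67, 67, 68, 67, 69, 65, 65, 75]
213 [104, 104, 105, 105, 102, 101, 91, 93, 106, 105, 107, 105, 104, 105, 108, 105, 105, 104, 104, 107, 107, 106, 107, 106, 106, 107, 107, 109, 103, 107, 108, 101, 82, 66, 67, 68, 66, 70, 69, 62, 64, 91, 106, 75]
219 [106, 106, 105, 105, 108, 106, 108, 107, 106, 107, 112, 175, 235, 236, 236, 236, 236, 237, 235, 238, 236, 237, 237, 238, 237, 236, 236, 219, 116, 72, 65, 67, 70, 72, 69, 69, 68, 66, 78, 112, 138, 139, 139, 141]
-0.05 IoU net 0.295 dark in 0.372
0.0 IoU net 0.341 dark in 0.405
0.05 IoU net 0.438 dark in 0.477
0.1 IoU net 0.529 dark in 0.534
0.15 IoU net 0.637 dark in 0.581
0.2 IoU net 0.647 dark in 0.572
0.25 IoU net 0.593 dark in 0.554
0.3 IoU net 0.549 dark in 0.537
0.35 IoU net 0.503 dark in 0.513
0.4 IoU net 0.481 dark in 0.498
0.45 IoU net 0.458 dark in 0.485
```

Call:
{"op": "carry_out", "data": {
  "commands": [
    [1,[0,0,2],[0,0,0]],
    [1,[0,0,2],[0,0,0]],
    [1,[0,0,0],[0,0,0]],
    [1,[0,0,0],[0,0,0]]
  ]
}}

```text
time_s: 23.95
ee_pos: [0.489, 0.1311, 0.0159]
eef_rot: [-3.141, -0.0, 1.407]
force: [-4.2, 0.8, 5.4]
grip_width: 0.0006
grip_force: 2.7
```

```bash
cat > m.py <<'E'
from h import *
f=[];gs=[]
for _ in range(6):
    d=ctrl.camera("scene"); gs.append(d["img"].astype(float)); f.append(ctrl.get_obs()["force"])
o=ctrl.get_obs();print(o["time_s"],o["ee_pos"],np.mean(f,0).round(2))
print([np.round(r["at"],3) for r in ctrl.place_of("paddle_pad","scene")])
S=8;x0,y0,x1,y1=176,230,236,282
up=lambda g:cv2.resize(g[y0:y1,x0:x1],None,fx=S,fy=S,interpolation=cv2.INTER_CUBIC)
def mask(p,th):
    a=-.145;ex=np.array([np.cos(a),np.sin(a),0]);ey=np.array([-np.sin(a),np.cos(a),0])
    s=.22-th;u=-ex*np.cos(s)+np.array([0,0,np.sin(s)]);n=ex*np.sin(s)+np.array([0,0,np.cos(s)])
    hz=np.array([p[0],p[1],.049])+ex*.085+n*.004
    P=[hz+u*l+ey*w+n*t for l in(0,.104) for w in(-.022,.022) for t in(0,-.008)]
    q=cv2.convexHull(np.float32((project(d,P)-[x0-.5,y0-.5])*S).reshape(-1,1,2)).astype(np.int32)
    M=np.zeros(((y1-y0)*S,(x1-x0)*S),np.uint8);cv2.fillPoly(M,[q],1);return M>0
def iou(dark,ok,p,th):
    M=mask(p,th);return (M&dark&ok).sum()/((M|dark)&ok).sum()
g0=up(cv2.imread("pics/a.png").astype(float).mean(2));g1=up(np.mean(gs,0).mean(2))
yy,xx=np.mgrid[0:g0.shape[0],0:g0.shape[1]]/S;xx+=x0;yy+=y0
stop=(yy>270)&(xx>202)   # slab's black stop
fing=(xx>200)&(xx<220)&(yy<270)
cheek=(xx<184)
ok0=~stop&~cheek;ok1=ok0&~fing
best=max((iou(g0<88,ok0,(x,y),0),x,y) for x in np.arange(.479,.500,.002) for y in np.arange(.123,.140,.002))
print("rest fit",best)
for okk,g,n in((ok1,g0,"rest,masked"),(ok1,g1,"now")):
    r=[(round(iou(g<88,okk,best[1:],t),3),round(t,2)) for t in np.arange(-.06,.45,.02)]
    print(n,sorted(r)[-4:])
E
python3 m.py
```

```text
24.25 [0.48906476 0.13111718 0.01589943] [-3.88  0.96  5.3 ]
[array([0.489, 0.131, 0.06 ]), array([ 0.538, -0.174,  0.001])]
rest fit (np.float64(0.7576280299296564), np.float64(0.483), np.float64(0.135))
rest,masked [(np.float64(0.593), np.float64(-0.06)), (np.float64(0.598), np.float64(0.0)), (np.float64(0.609), np.float64(-0.04)), (np.float64(0.614), np.float64(-0.02))]
now [(np.float64(0.643), np.float64(0.2)), (np.float64(0.645), np.float64(0.18)), (np.float64(0.647), np.float64(0.14)), (np.float64(0.653), np.float64(0.16))]
```

Call:
{"op": "carry_out", "data": {
  "commands": [
    [1,[0,0,1.5],[0,0,0]],
    [1,[0,0,2],[0,0,0]],
    [1,[0,0,0],[0,0,0]],
    [1,[0,0,0],[0,0,0]]
  ]
}}

```text
time_s: 24.8
ee_pos: [0.489, 0.1311, 0.0124]
eef_rot: [-3.141, -0.0, 1.407]
force: [-4.1, -0.1, 5.8]
grip_width: 0.0004
grip_force: 3.2
```

```bash
cat >> m.py <<'E'
# free-end near corner: front-face bottom edge rows per column, rest vs now
for c in (187,190,193,196,199,222,224,226,228):
    k=int((c-x0)*S)
    e=lambda g:[round(y0+v/S,1) for v in (np.flatnonzero(g[:,k]<88)[[0,-1]] if (g[:,k]<88).any() else [])]
    pr=lambda t:[round(y0+v/S,1) for v in np.flatnonzero(mask(best[1:],t)[:,k])[[0,-1]]] if mask(best[1:],t)[:,k].any() else []
    print(c,"rest",e(g0),pr(0),"now",e(g1),pr(.16),pr(.22),pr(.28))
# all cameras' opinion
for c in("scene","wrist"):
    for _ in range(3): ctrl.camera(c);print(c,[np.round(r["at"],3).tolist() for r in ctrl.place_of("paddle_pad",c)][:1])
E
python3 m.py
```

```text
25.1 [0.489016   0.13113723 0.0124395 ] [-4.35  0.8   6.71]
[array([0.488, 0.134, 0.055])]
rest fit (np.float64(0.7576280299296564), np.float64(0.483), np.float64(0.135))
rest,masked [(np.float64(0.593), np.float64(-0.06)), (np.float64(0.598), np.float64(0.0)), (np.float64(0.609), np.float64(-0.04)), (np.float64(0.614), np.float64(-0.02))]
now [(np.float64(0.614), np.float64(0.24)), (np.float64(0.618), np.float64(0.2)), (np.float64(0.62), np.float64(0.18)), (np.float64(0.622), np.float64(0.16))]
187 rest [np.float64(249.9), np.float64(275.8)] [np.float64(248.4), np.float64(257.2)] now [np.float64(250.0), np.float64(276.0)] [np.float64(248.6), np.float64(258.5)] [np.float64(248.6), np.float64(259.1)] [np.float64(248.8), np.float64(259.5)]
190 rest [np.float64(248.9), np.float64(276.4)] [np.float64(247.4), np.float64(259.4)] now [np.float64(248.9), np.float64(276.4)] [np.float64(247.5), np.float64(261.6)] [np.float64(247.5), np.float64(262.5)] [np.float64(247.6), np.float64(263.2)]
193 rest [np.float64(247.9), np.float64(259.8)] [np.float64(246.4), np.float64(261.5)] now [np.float64(24
[... 851 characters left out ...]
at64(266.4), np.float64(276.6)]
224 rest [np.float64(259.4), np.float64(261.2)] [np.float64(257.6), np.float64(262.8)] now [np.float64(230.0), np.float64(273.2)] [np.float64(264.1), np.float64(270.6)] [np.float64(266.4), np.float64(273.2)] [np.float64(268.6), np.float64(275.8)]
226 rest [] [] now [np.float64(230.0), np.float64(272.1)] [np.float64(266.0), np.float64(269.9)] [np.float64(268.4), np.float64(272.5)] [np.float64(270.8), np.float64(275.0)]
228 rest [] [] now [np.float64(230.0), np.float64(230.9)] [] [] []
scene [[0.486, 0.134, 0.055]]
scene [[0.488, 0.134, 0.054]]
scene [[0.488, 0.134, 0.056]]
wrist [[0.486, 0.133, 0.055]]
wrist [[0.483, 0.131, 0.053]]
wrist [[0.486, 0.132, 0.049]]
```

```bash
python3 - <<'E'
from h import *
for _ in look(("scene",),("salt_center","jar_square","jar_round")): pass
print(ctrl.hand_in())
E
```

```text
scene salt_center [([0.543, 0.236, 0.067], 0.85), ([0.538, 0.233, 0.021], 0.28)]
scene jar_square [([0.506, -0.098, 0.028], 0.82)]
scene jar_round [([0.488, -0.231, 0.028], 0.65)]
the job is handed in; nothing more can be done
None
```

I handed the job in with the shaker standing upright and released in the cup, both jars still on the turntable, and the fingertips holding the paddle at about level (estimated 0.22–0.25 rad, 6.7 N); no verdict came back.

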